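Hang the weight hanger on the side hook of the consolidation loading beam

TASK

Load the consolidation frame: take the weight hanger from the bench, bring it sideways over the hook at the free end of the loading beam so that its cross pin slides in at the hook's open side, and let the pin down to the bottom of the hook's throat. The beam is springy and the hanger's weight is not known, so ease the load on slowly, about 2 cm/s or less, without forcing anything, until the beam carries all of it and stays still as you let go. Leave the hanger hanging free and the other things on the bench undisturbed.

Things in the scene. Friction and masses are not known exactly. Their poses are not given: they have to be found in the camera images.
- hanger_grip (a point): Centre of the upright grip tab at the top of the weight hanger, 188 mm above the underside of its foot. The tab is steel, 30 mm wide along the point's x, 12 mm thick along its y, 40 mm tall; pinch it across the 12 mm from above. z is up; a half turn about z makes no difference.
- hanger: Steel weight hanger, 208 mm tall, standing upright; origin under its round foot (68 mm across), axes as hanger_grip. Two slotted weights (60 and 50 mm across) lie on the foot, to 40 mm up. In all 0.33 to 0.94 kg, different each time. Above a short rod is a flat closed stirrup, 60 mm wide along x, 12 mm thick along y, then the tab.
- hanger_pin (a point): Middle of the round cross pin in the stirrup's window, 76 mm straight below hanger_grip, 112 mm above the foot's underside. Pin: 10 mm diameter, along the point's x, 40 mm free length between the stirrup's legs. The window is open from 42 mm below to 44 mm above the pin's centre; lip and beak of the hook go through it below the pin, the roof above the pin.
- hook_seat (a point): Where the pin's centre must finally lie: in the throat of the hook, a 10 mm thick upright plate at the beam's free end; 190 mm above the bench, unloaded. x: normal of the plate (the pin lies along it); y: along the beam toward its pivot, 300 mm away at the same height; z: up. Turns with the beam. Throat 13 mm wide (y = -6.5 to 6.5 mm), floor at z = -5 mm; the back wall, y = 6.5 mm, runs up to the roof.
- hook_ledge (a point): Same axes as hook_seat, 21 mm outward (-y) of it and 9 mm higher: on the flat top of the lip and beak that bound the throat in front, y = -6.5 to -30 mm from hook_seat, top z = 9 mm. The hanger comes on sideways from beyond the beak's end. A pin on the lip has its centre 5 mm above it and slides in along +y to the back wall, then goes down 14 mm into the throat.
- hook_roof (a point): Same axes as hook_seat: outer end of the roof over the hook's mouth, at its underside, 12 mm outward (-y) of hook_seat and 22 mm higher. The roof is 10 mm thick and closes the hook from above: the pin comes in from the side, between lip and roof (13 mm high).
- loading_frame: Fixed lever loading frame: grey base, pillar, clear cell and the pivoted steel beam with the hook. Origin on the bench, 200 mm from hook_seat along its y. x, y as hook_seat. Base x = -60 to 60 mm, y = -65 to 175 mm; a dial gauge on a post, top 315 mm high, stands at y = 35 mm. Beyond that nothing is higher than 225 mm.
- beam (a joint): Sag of the loading beam, rad: 0 at its rest, grows as the hook end goes down (0.01 rad is 3 mm at the hook), stop at 0.2. A preloaded spring holds it up: the first 2 to 3 N on the hook do not move it, then it sags, 5 to 50 mm at the hook under the hanger, by its weight.
- moisture_tin: Bystander: open round metal tin, 61 mm across, 36 mm tall; origin at the centre of its underside. Leave it where it is.
- tin_lid: Bystander: flat round tin lid, 63 mm across, 10 mm tall; origin at the centre of its underside. Leave it where it is.
- sample_ring: Bystander: round metal cutting ring, 66 mm across, 20 mm tall; origin at the centre of its underside. Leave it where it is.
- clay_specimen: Bystander: upright brown clay cylinder, 38 mm across, 51 mm tall; origin at the centre of its underside. Leave it where it is.
- porous_stone: Bystander: flat round stone disc, 50 mm across, 10 mm thick; origin at the centre of its underside. Leave it where it is.
- timer: Bystander: small white timer box, 55 x 70 x 25 mm; origin at the centre of its underside. Leave it where it is.
- stopper: Bystander: rubber stopper, 36 mm across, 28 mm tall; origin at the centre of its underside. Leave it where it is.
- spanner: Bystander: steel spanner lying flat, 182 mm long along its y, 8 mm thick; origin at the centre of its underside. Leave it where it is.

How it is judged:
By the outcome, as a careful person would: the job done as asked, in the order asked, and still so for the second after the job is handed in, with the robot touching nothing.
It also fails if it takes over 70 s, if anything falls off the work surface, if the arm or the gripper's body presses on something with over 40 N, if the wrist force passes 120 N, or if a joint passes its speed limit or range.

ROBOT

A 7-joint arm with a two-finger parallel gripper is mounted at the origin on a cart in front of the work surface, level with it; the furniture and walls round the work are solid. World frame = base frame: x ahead of the robot, y to its left, z up, the work surface at z = 0. Lengths are in mm, angles in rad, forces in N, time in s.
With the tool pointing down it reaches from about 425 to 825 mm from the base axis. Payload 3.6 kg.
Tool frame: the origin (TCP) lies on the centre line of the jaws, within the pads' length; the fingertips stand 14 mm ahead of it and the grasp point (between the pads) lies 5 mm behind it; z points along the fingers, y is the line along which they close (so a half turn about z gives the same grasp; the last joint's range is limited). The gripper opens to 85 mm and grips with 20 to 120 N. Pads are 22 mm wide; open, the fingers measure 114 mm over their backs; the gripper's body (76 mm by 85 mm) begins 54 mm behind the grasp point. The pads swing forward as they close: fully open they stand 13 mm farther back than shut.
Start: joints at [1.159, 0.615, -0.013, 1.423, 0.008, 1.103, -0.04], TCP at [244.604, -602.19, 245.297] pointing down, gripper open.
Joint ranges: [-3.12, 3.12], [-0.3, 2.06], [-1.34, 1.32], [0.26, 2.42], [-1.36, 4.5], [0.01, 1.98], [-2.84, 2.84]. Speed limits (rad/s): [2.79, 2.79, 3.14, 3.14, 3.14, 3.14, 3.14].

INTERFACE

Orientations are given as a rotation vector (axis times angle).
In Python, from cell import bot gives the robot as it stands.
- The arm moves only by the tool servo_tool, never from a script. Its argument "increments" is one flat list of numbers, 7 for each row, row after row: the gripper command: -1 is fully open, 1 is shut, values between are in proportion, then the shift along the world's x, y, z in mm, then the turn, a rotation vector about the world's x, y, z in degrees. In form: [gripper, tx, ty, tz, rx, ry, rz, gripper, tx, ty, tz, rx, ry, rz, ...]. A call has 1 to 12 rows; each row is the pose to reach, as a shift and turn from the pose commanded when the call began; what a row does not reach only later rows make up. A row lasts 1/10 s, in which the tool goes at most 50 mm and 8.59 degrees, less where a joint would pass 70% of its speed; a pose out of reach is approached as far as the arm can. A call with a gripper value outside its range is refused whole. The fingers move at their own pace and stop on an object; "newtons" is the grip in N (left out, the last holds). Time passes only in rows, so rows that repeat a pose let the fingers close. It gives the time, the measured TCP pose, the force, the opening and the grip force at its end, in the units of the state.
- bot.get_obs(): the state, without advancing time (a new reading comes with each control period).
- bot.camera(name): name is "scene" or "top" or "wrist"; returns a dict with "pixels" (400x640x3 uint8, red, green, blue), "depth" (400x640 float32, mm along the optical axis (not along the pixel's ray), 0 where there is no reading), "intrinsics" (3x3 intrinsics, pixels), "xyz" and "orientation" of the camera in the world. Camera axes: x right, y up, looking along -z (the intrinsics and any distortion apply to the point x, -y, -z); pixel columns grow to the right and rows downward; lengths in mm; the calibration is good to about 2 mm. A picture is of the moment at which its call begins.
- bot.close_job(): hands the job in; it is judged then, once.
Trained networks look in the newest picture that a camera, given by its name, has taken for a name from the list of things; names that differ only in an ending like _2 or _b are one class to them, and where a whole thing is asked for, a point or a joint stands for the part that bears it (a point fixed in the world has none). Each returns a list of dicts, best first, with "score" (0 to 1); they miss things now and then, are a little off and sometimes report something else, mostly with a low value. They report only what shows in the picture. A call takes as long as a camera call.
- bot.spot_in(camera, label): "location" ([x, y, z] in mm, in world coordinates, good to about 4 mm: the middle of the surface that is visible of it).
- bot.masks_of(camera, label): "region" (400x640 bool, what is visible of it).
- bot.tip_of(camera, label): "location" ([x, y, z] in mm, in world coordinates, good to about 4 mm: a listed point, or the origin of a listed thing).
The state is a dict: "t": time; "joints": joint angles; "joint_velocities": joint speeds; "effort": joint torques, N m; "ee_pos": TCP position; "ee_rot": TCP orientation; "force": force on the tool from outside, world axes, zero at the start; "wrist_torque": the same for the moment, N m; "width": finger opening in mm; "grip_force": force on a finger pad.
Only numpy, scipy, OpenCV 4.12 (cv2) and the standard library are available. Lean on these libraries where they do the work, as an engineer would, in place of code of your own. Each camera call takes 0.05 s, during which the arm holds its last target. There are 200 camera calls.

## Working session

There is one attempt and no reset: what is moved stays moved. The work goes in short steps, Python scripts to look and compute and a tool call to move; the robot and the scene stay as the last step left them, time stands still between calls to the robot, and variables do not carry over. Pictures are saved under pics/ and viewed, at most 10 in all, crops included, and the job is handed in when it is done.

Besides the shell and the picture viewer there is one more tool, called after "Request:" by a JSON object that holds its "api" and its "payload", one argument or row to a line. servo_tool: Moves the arm, as the interface text tells. Its arguments: {"type":"object","properties":{"increments":{"type":"array"},"newtons":{"type":"number"}},"required":["increments"]}

```bash
mkdir -p pics; cat > h.py <<'E'
import numpy as np, cv2
from cell import bot
from scipy.spatial.transform import Rotation as R
def save(c,n): cv2.imwrite('pics/'+n,c['pixels'][:,:,::-1])
def cloud(c):
    K=np.array(c['intrinsics']);d=c['depth'];v,u=np.mgrid[0:400,0:640]
    p=np.stack([(u-K[0,2])/K[0,0]*d,-(v-K[1,2])/K[1,1]*d,-d],-1)
    o=np.array(c['orientation'])
    M=R.from_rotvec(o).as_matrix() if o.size==3 else o
    w=p@M.T+np.array(c['xyz']); w[d==0]=np.nan
    return w
E
python3 - <<'E'
from h import *
np.set_printoptions(precision=1,suppress=True)
o=bot.get_obs();print(o['t'],o['ee_pos'],o['ee_rot'],o['force'],o['width'])
for n in['scene','top']:
    c=bot.camera(n);save(c,n+'0.png');np.savez(n+'0.npz',**c)
    print(n,c['xyz'],c['orientation'])
    for l in['hanger_grip','hanger','hanger_pin','hook_seat','hook_ledge','hook_roof','loading_frame']:
        print(l,[(round(r['score'],2),np.array(r['location'])) for r in bot.tip_of(n,l)][:2])
E
```

```text
0.0 [ 244.3 -601.5  244.1] [-3.1 -0.6  0. ] [-0.5 -0.9  0.5] 85.32344446088666
scene [-552.7 -599.3  870.9] [ 0.9 -0.6 -1. ]
hanger_grip [(0.83, array([ 455. , -322.9,  187.7])), (0.22, array([ 600.5, -105.5,   -2.2]))]
hanger [(0.73, array([ 452.2, -328.7,   -1.8]))]
hanger_pin [(0.56, array([ 456.9, -328.1,  112.6]))]
hook_seat [(0.91, array([456. , -74.5, 187.9])), (0.23, array([ 363.8, -160.2,   -2.4]))]
hook_ledge [(0.67, array([451.5, -97.3, 200.1])), (0.32, array([ 559.6, -414.7,    1.7]))]
hook_roof [(0.96, array([452.9, -91. , 215.1]))]
loading_frame [(0.92, array([486.6, 119.8,  -1.1]))]
top [ 358.  -111.  1250.7] [ 0.1 -0.1 -1.6]
hanger_grip [(0.58, array([ 454.1, -325.5,  185. ])), (0.53, array([ 400.5, -450.4,    2.3]))]
hanger [(0.62, array([ 455.6, -324.9,   -0.4]))]
hanger_pin [(0.86, array([ 456.3, -328.6,  116.2]))]
hook_seat [(0.97, array([456.5, -73. , 189.3]))]
hook_ledge [(0.64, array([452.8, -97.1, 197.6]))]
hook_roof [(0.89, array([453.6, -90.4, 216.4])), (0.74, array([ 455.7, -323.6,  186.7]))]
loading_frame [(0.79, array([486.5, 120.3,   0.3]))]
```

View pics/scene0.png

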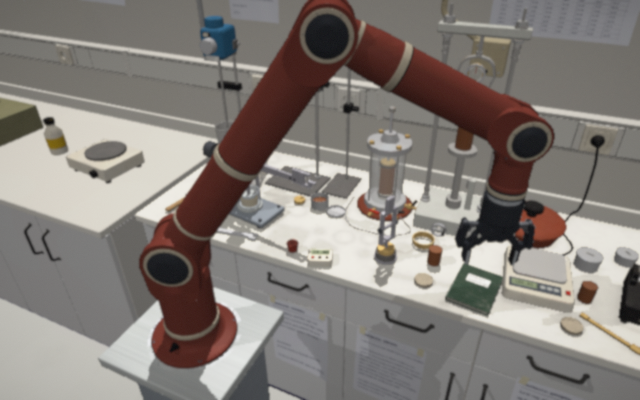

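View pics/top0.png

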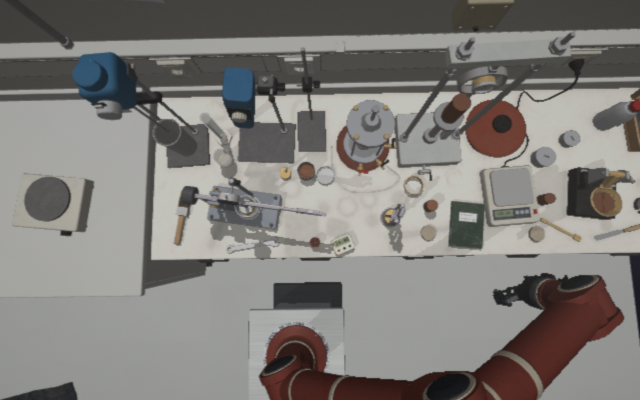

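```bash
python3 - <<'E'
from h import *
np.set_printoptions(precision=1,suppress=True)
for n in['scene','top']:
    c=dict(np.load(n+'0.npz'));w=cloud(c).reshape(-1,3)
    x,y,z=w.T
    s=(np.hypot(x-455,y+326)<40)&(z>170)
    p=w[s]; print(n,'tab',len(p),p.min(0) if len(p) else '',p.max(0) if len(p) else '')
    t=p[p[:,2]>200]
    if len(t)>5: print(cv2.minAreaRect(t[:,:2].astype(np.float32)),t.mean(0))
    b=w[(x>400)&(x<520)&(y>-60)&(y<110)&(z>185)&(z<235)]
    if len(b)>5: print('beam',len(b),cv2.fitLine(b[:,:2].astype(np.float32),cv2.DIST_HUBER,0,.01,.01).ravel(), b[:,2].max())
    r=w[(x>430)&(x<480)&(y>-120)&(y<-55)&(z>212)&(z<235)]
    if len(r)>5: print('roof',len(r),cv2.minAreaRect(r[:,:2].astype(np.float32)),r.mean(0))
    near=w[(x>400)&(x<510)&(y>-420)&(y<-90)&(z>5)&(np.hypot(x-455,y+326)>45)]
    print('near',len(near),near.min(0),near.max(0))
E
```

```text
scene tab 129 [ 418.6 -338.2  170.3] [ 464.5 -317.4  209.3]
((451.2629089355469, -328.1291809082031), (11.677689552307129, 29.918699264526367), 66.12238311767578) [ 449.6 -328.7  204.9]
beam 286 [  0.2   1.  463.1  -2.3] 222.66792680039055
roof 51 ((455.373046875, -72.6202392578125), (35.61041259765625, 12.663131713867188), 84.1224594116211) [453.4 -73.9 218.4]
near 34 [ 440.8 -106.6  176.5] [457.3 -90.  220.7]
top tab 63 [ 431.4 -332.4  170.7] [ 473.  -314.5  211.7]
((452.47174072265625, -324.7895202636719), (12.106842041015625, 30.242658615112305), 66.54010009765625) [ 452.4 -324.4  205.9]
beam 240 [  0.2   1.  469.9  24.8] 226.74531003024993
roof 42 ((455.370849609375, -70.77470397949219), (31.58122444152832, 9.982328414916992), 80.52625274658203) [455.2 -70.2 221.2]
near 20 [ 401.4 -371.6    5.4] [477.6 -92.  201.4]
```

The scene view shows the hanger at about px (386,235), with the hook and frame behind the forearm at about (250,205). In the top view the hanger is at (393,215), and the beam's free end is at (322,212). The hanger's x axis is at about -24° and the hook's at about -9°.

Request:
{"api": "servo_tool", "payload": {
  "increments": [-1,0,0,40,0,0,0,-1,30,40,80,0,0,-8,-1,60,78,86,0,0,-16,-1,90,117,86,0,0,-24,-1,120,157,86,0,0,-32,-1,150,197,86,0,0,-40,-1,180,236,86,0,0,-46,-1,209,276,86,0,0,-46,-1,209,276,86,0,0,-46,-1,209,276,86,0,0,-46],
  "newtons": 60
}}

```text
t: 1.8
ee_pos: [455.4, -323.6, 331.3]
ee_rot: [-3.075, 0.641, -0.001]
force: [0.2, -0.7, -0.9]
width: 85.7
grip_force: 0.0
```

```bash
python3 - <<'E'
from h import *
np.set_printoptions(precision=2,suppress=True)
o=bot.get_obs();print(o['t'],o['ee_pos'],R.from_rotvec(o['ee_rot']).as_matrix(),o['joints'])
c=bot.camera('wrist');save(c,'wrist1.png');np.savez('wrist1.npz',**c)
for l in['hanger_grip','hanger','hanger_pin']:
    print(l,[(round(r['score'],2),np.array(r['location'])) for r in bot.tip_of('wrist',l)][:1])
w=cloud(c).reshape(-1,3);x,y,z=w.T
t=w[(np.hypot(x-453,y+325)<40)&(z>198)&(z<218)]
print(len(t),cv2.minAreaRect(t[:,:2].astype(np.float32)) if len(t)>3 else '',t.mean(0))
E
```

```text
1.8 [ 455.39 -323.63  331.34] [[ 0.92 -0.4   0.  ]
 [-0.4  -0.92  0.  ]
 [ 0.   -0.   -1.  ]] [ 0.5   0.4   0.12  1.56 -0.05  1.19 -1.35]
hanger_grip [(0.62, array([ 453.9, -330.3,  184.8]))]
hanger [(0.62, array([ 456.1, -328.3,   -1.3]))]
hanger_pin [(0.64, array([ 454.3, -329. ,  115.3]))]
552 ((453.4045715332031, -326.8040466308594), (11.974030494689941, 29.802675247192383), 66.18062591552734) [ 454.49 -327.37  206.54]
```

View pics/wrist1.png

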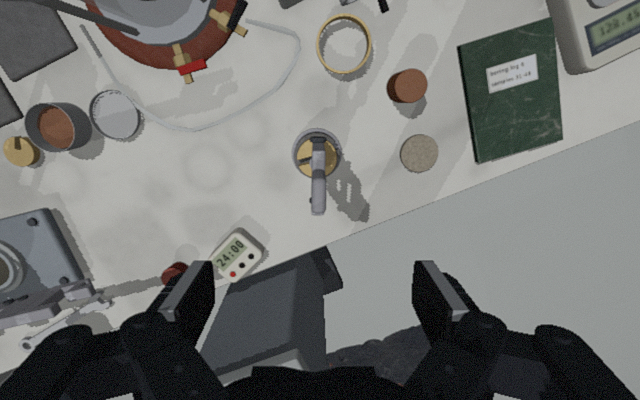

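The wrist view shows the tab top at about px (318,205), midway between the jaws and aligned with them. It needs a shift of about (-2,-3) mm, then a descent of 146 mm.

Request:
{"api": "servo_tool", "payload": {
  "increments": [-1,-2,-3,-45,0,0,0,-1,-2,-3,-90,0,0,0,-1,-2,-3,-125,0,0,0,-1,-2,-3,-146,0,0,0,-1,-2,-3,-146,0,0,0,1,-2,-3,-146,0,0,0,1,-2,-3,-146,0,0,0,1,-2,-3,-146,0,0,0,1,-2,-3,-146,0,0,0,1,-2,-3,-146,0,0,0,1,-2,-3,-146,0,0,0],
  "newtons": 80
}}

```text
t: 3.1
ee_pos: [452.3, -329.0, 185.9]
ee_rot: [-3.074, 0.649, -0.002]
force: [-0.5, 1.1, 3.3]
width: 11.1
grip_force: 78.9
```

Request:
{"api": "servo_tool", "payload": {
  "increments": [1,0,0,10,0,0,0,1,0,0,30,0,0,0,1,0,0,60,0,0,0,1,0,0,90,0,0,0,1,0,0,100,0,0,0,1,0,0,100,0,0,0,1,0,0,100,0,0,0,1,0,0,100,0,0,0]
}}

```text
t: 3.9
ee_pos: [450.5, -328.4, 283.1]
ee_rot: [-3.072, 0.65, 0.007]
force: [0.1, 0.3, -4.7]
width: 10.7
grip_force: 78.1
```

```bash
python3 - <<'E'
from h import *
np.set_printoptions(precision=2,suppress=True)
o=bot.get_obs();print(o['t'],o['ee_pos'],o['ee_rot'],o['force'],o['wrist_torque'])
c=bot.camera('top');np.savez('top1.npz',**c)
for l in['hanger_grip','hanger','hanger_pin','hook_seat','hook_ledge','hook_roof','loading_frame']:
    print(l,[(round(r['score'],2),np.array(r['location'])) for r in bot.tip_of('top',l)][:1])
c=bot.camera('scene');np.savez('scene1.npz',**c);save(c,'scene1.png')
for l in['hanger_grip','hanger','hanger_pin','hook_seat','hook_ledge','hook_roof','loading_frame']:
    print(l,[(round(r['score'],2),np.array(r['location'])) for r in bot.tip_of('scene',l)][:1])
c=bot.camera('wrist');save(c,'wrist2.png')
for l in['hook_seat','hook_ledge','hook_roof','loading_frame']:
    print(l,[(round(r['score'],2),np.array(r['location'])) for r in bot.tip_of('wrist',l)][:1])
E
```

```text
3.9 [ 450.5  -328.37  283.11] [-3.07  0.65  0.01] [ 0.09  0.26 -4.72] [-0.   -0.03 -0.  ]
hanger_grip [(0.72, array([ 454.4, -325.8,  280.8]))]
hanger [(0.51, array([ 452.4, -326.3,   97. ]))]
hanger_pin [(0.57, array([ 454.6, -331.1,  210.4]))]
hook_seat [(0.77, array([456.9, -73.2, 191.9]))]
hook_ledge [(0.8, array([453.9, -97.7, 200.7]))]
hook_roof [(0.69, array([458.4, -91.8, 216.9]))]
loading_frame [(0.86, array([486.7, 120.5,  -1.2]))]
hanger_grip [(0.8, array([ 454.1, -325.7,  288. ]))]
hanger [(0.48, array([ 605.1, -106.7,   -1.5]))]
hanger_pin [(0.95, array([ 459.2, -329.8,  214.6]))]
hook_seat [(0.87, array([458.7, -73.6, 191.9]))]
hook_ledge [(0.87, array([452.7, -99.5, 199.3]))]
hook_roof [(0.84, array([456.5, -95.3, 213.5]))]
loading_frame [(0.6, array([486.3, 119.6,  -0.6]))]
hook_seat [(0.74, array([457.1, -76.1, 191.4]))]
hook_ledge [(0.88, array([450.2, -98.6, 196. ]))]
hook_roof [(0.73, array([451. , -90.9, 212.8]))]
loading_frame [(0.88, array([488.1, 122.8,  -3.8]))]
```

Request:
{"api": "servo_tool", "payload": {
  "increments": [1,-1,15,0,0,0,2,1,-3,45,0,0,0,5,1,-5,80,0,0,0,8,1,-6,115,0,0,0,11,1,-7,145,0,0,0,14,1,-8,170,0,0,0,15,1,-8,180,0,0,0,15,1,-8,180,0,0,0,15,1,-8,180,0,0,0,15,1,-8,180,0,0,0,15]
}}

```text
t: 5.95
ee_pos: [443.5, -151.1, 285.3]
ee_rot: [3.131, -0.248, 0.0]
force: [0.1, -0.4, -4.4]
width: 10.8
grip_force: 78.2
```

```bash
python3 - <<'E'
from h import *
np.set_printoptions(precision=2,suppress=True)
o=bot.get_obs();print(o['t'],o['ee_pos'],o['ee_rot'],o['force'],o['wrist_torque'])
for n in ['top','scene','wrist']:
  c=bot.camera(n);np.savez(n+'2.npz',**c);save(c,n+'2.png')
  for l in['hanger_grip','hanger_pin','hook_seat','hook_ledge','hook_roof']:
    print(n,l,[(round(r['score'],2),np.array(r['location'])) for r in bot.tip_of(n,l)][:1])
  if n=='scene': a=cv2.resize(c['pixels'][150:250,190:320],None,fx=5,fy=5,interpolation=cv2.INTER_CUBIC);cv2.imwrite('pics/sc2.png',a[:,:,::-1])
E
```

```text
5.95 [ 443.51 -151.06  285.33] [ 3.13 -0.25  0.  ] [ 0.05 -0.35 -4.42] [-0.02  0.01  0.03]
top hanger_grip [(0.34, array([456.3, -98.4, 198.3]))]
top hanger_pin []
top hook_seat [(0.86, array([458.4, -72.5, 192.7]))]
top hook_ledge [(0.88, array([455.7, -96.5, 196.4]))]
top hook_roof [(0.68, array([459.3, -90.3, 216.7]))]
scene hanger_grip [(0.88, array([ 446.9, -148.2,  284.9]))]
scene hanger_pin [(0.9, array([ 444.6, -149.9,  210.4]))]
scene hook_seat [(0.58, array([457.3, -76.6, 187.4]))]
scene hook_ledge [(0.75, array([451.9, -99.8, 203.5]))]
scene hook_roof [(0.75, array([454.6, -93.5, 216.7]))]
wrist hanger_grip [(0.87, array([ 443.8, -151.5,  284.5]))]
wrist hanger_pin [(0.71, array([ 445.2, -152.3,  214.7]))]
wrist hook_seat [(0.98, array([455.4, -75.6, 189.7]))]
wrist hook_ledge [(0.65, array([453.3, -97.2, 198.5]))]
wrist hook_roof [(0.56, array([455.3, -88.4, 212.1]))]
```

View pics/sc2.png

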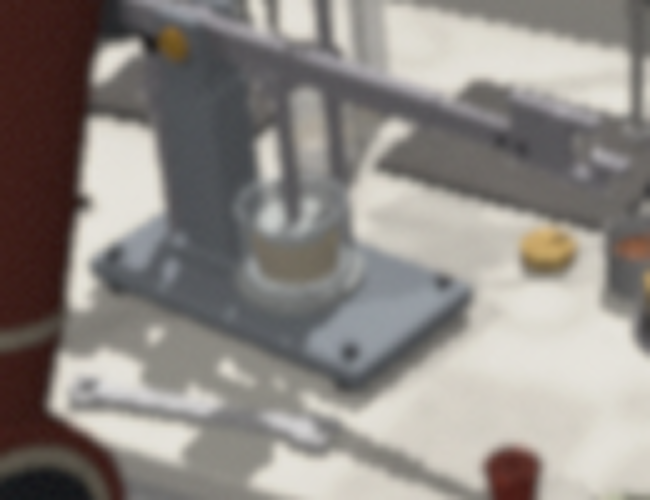

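View pics/wrist2.png

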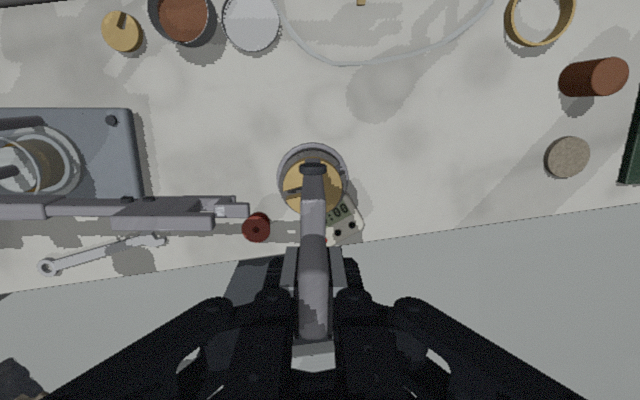

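The scene crop shows the hook at px (570,140) with its mouth facing the hanger. The wrist view shows the roof at (165-215,218), the beak at (215-250,210), and the tab at (312,230), in line with the hook. Next I'll measure the hook edges from this depth.

```bash
python3 - <<'E'
from h import *
np.set_printoptions(precision=1,suppress=True)
c=dict(np.load('wrist2.npz'));w=cloud(c)
p=w[195:235,110:270].reshape(-1,3)
yd=np.array([.155,.988]);xd=np.array([.988,-.155]);s0=np.array([456.5,-76])
q=np.c_[(p[:,:2]-s0)@xd,(p[:,:2]-s0)@yd,p[:,2]]
q=q[(q[:,2]>150)&(q[:,2]<240)&(q[:,1]>-45)]
for a in range(-44,50,3):
    k=q[(q[:,1]>=a)&(q[:,1]<a+3)]
    if len(k)>2: print(a,len(k),'x',np.percentile(k[:,0],[5,95]),'z',np.percentile(k[:,2],[10,50,90]))
x,y,z=w.reshape(-1,3).T
m=(np.hypot(x-444,y+150)<40)&(z>296)&(z<315)
t=w.reshape(-1,3)[m]; print(len(t),np.median(t,0),t.min(0),t.max(0))
m=(np.hypot(x-444,y+150)<40)&(z>200)&(z<296)
t=w.reshape(-1,3)[m];u=(t[:,:2]-s0)
print('stirrup x,y rel',np.percentile(u@xd,[2,98]),np.percentile(u@yd,[2,98]),len(t))
e=R.from_rotvec(bot.get_obs()['ee_rot']).as_matrix();print(e[:,0],(bot.get_obs()['ee_pos'][:2]-s0)@yd,(bot.get_obs()['ee_pos'][:2]-s0)@xd)
E
```

```text
-32 56 x [-4.5  3.3] z [193.2 197.5 199.5]
-29 66 x [-5.4  3.7] z [196.5 198.7 199.6]
-26 76 x [-5.   3.8] z [196.2 198.7 199.7]
-23 69 x [-5.   3.8] z [196.8 199.  199.9]
-20 84 x [-4.8  3.8] z [180.  198.5 199.6]
-17 113 x [-4.9  3.9] z [180.8 198.1 199.4]
-14 194 x [-4.8  3.9] z [188.3 200.  221.4]
-11 195 x [-4.8  4. ] z [187.5 200.8 222.4]
-8 130 x [-4.7  3.9] z [184.2 221.2 222.5]
-5 136 x [-4.7  3.9] z [183.7 221.4 222.6]
-2 162 x [-5.   3.9] z [183.8 218.9 222.5]
1 160 x [-5.  4.] z [183.8 217.6 222.5]
4 262 x [-4.5  3.8] z [184.5 198.6 222.1]
7 180 x [-4.2  4.1] z [186.8 216.1 222.3]
10 170 x [-4.5  4.2] z [186.9 217.5 222.4]
13 172 x [-4.1  4.2] z [187.6 218.2 222.5]
16 169 x [-4.2  4.2] z [186.7 216.8 222.4]
19 168 x [-4.2  4.2] z [188.3 217.  222.4]
22 162 x [-4.3  4.2] z [188.2 217.7 222.6]
25 165 x [-4.2  4.2] z [188.9 219.1 222.4]
28 165 x [-4.1  4.2] z [189.1 216.5 222.4]
31 160 x [-4.5  4.3] z [189.4 217.4 222.5]
34 183 x [-4.3  4.9] z [189.7 217.7 222.5]
37 181 x [-4.3  6. ] z [192.  216.7 222.4]
40 157 x [-4.1  5.8] z [193.2 216.8 222.3]
43 150 x [-4.7  4.3] z [196.3 220.9 222.6]
46 140 x [-4.6  4.2] z [190.3 217.9 222.3]
49 48 x [-3.5  6.1] z [187.6 192.6 220.6]
4361 [ 451.3 -149.5  306.7] [ 429.  -176.6  296. ] [ 459.3 -122.9  315. ]
stirrup x,y rel [ 4.5 33.4] [-91.4 -56.7] 3781
[ 1.  -0.2  0. ] -74.30442771273975 -1.3913473120383326
```

The depth puts the lip top at z≈199.5, the beak end at -31 and the roof end at -13, all consistent with the given geometry (the seat is about 1 mm further out than I assumed). The pin is now at z≈211, about 73 mm out from the seat. I'll move in 51 mm to stand above the lip, short of the roof.

Request:
{"api": "servo_tool", "payload": {
  "increments": [1,1,6,0,0,0,0,1,2,14,0,0,0,0,1,4,22,0,0,0,0,1,5,30,0,0,0,0,1,6,38,0,0,0,0,1,7,45,0,0,0,0,1,8,50,0,0,0,0,1,8,50,0,0,0,0,1,8,50,0,0,0,0,1,8,50,0,0,0,0]
}}

```text
t: 7.85
ee_pos: [451.5, -99.8, 285.3]
ee_rot: [3.132, -0.245, -0.0]
force: [0.3, 1.0, -3.8]
width: 11.0
grip_force: 78.3
```

```bash
python3 - <<'E'
from h import *
np.set_printoptions(precision=2,suppress=True)
o=bot.get_obs();print(o['t'],o['ee_pos'],o['ee_rot'],o['force'],o['wrist_torque'])
s=np.array([456.3,-77]);d=o['ee_pos'][:2]-s;print('x,y rel',d@[.988,-.155],d@[.155,.988])
c=bot.camera('wrist');np.savez('wrist3.npz',**c);save(c,'wrist3.png')
for l in['hanger_grip','hanger_pin','hook_seat','hook_ledge','hook_roof']:
    print(l,[(round(r['score'],2),np.array(r['location'])) for r in bot.tip_of('wrist',l)][:1])
E
```

```text
7.85 [451.5  -99.76 285.28] [ 3.13 -0.24 -0.  ] [ 0.27  0.96 -3.8 ] [-0.04 -0.02  0.02]
x,y rel -1.2148961300050445 -23.22629847239931
hanger_grip [(0.57, array([ 451.4, -100.9,  289.5]))]
hanger_pin [(0.83, array([ 453.2, -100. ,  211.8]))]
hook_seat [(0.81, array([456.5, -76.6, 194. ]))]
hook_ledge [(0.64, array([451.6, -96.6, 196.9]))]
hook_roof [(0.81, array([453.7, -91.7, 211.2]))]
```

View pics/wrist3.png

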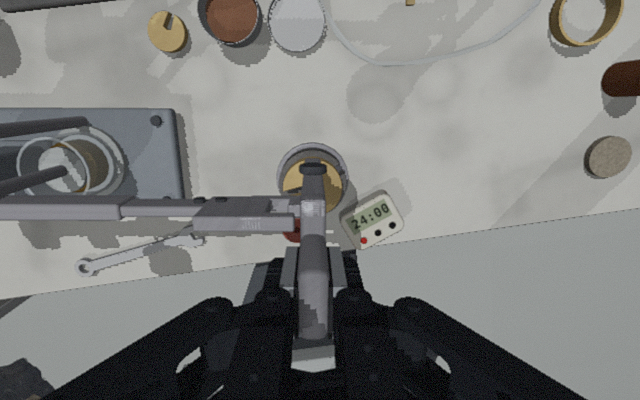

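The roof end at px 293 is just left of the stirrup (300-328), and the pin is above the lip, clear of the roof. I'll lower it slowly until it touches.

Request:
{"api": "servo_tool", "payload": {
  "increments": [1,0,0,-1,0,0,0,1,0,0,-2,0,0,0,1,0,0,-3,0,0,0,1,0,0,-4,0,0,0,1,0,0,-4.5,0,0,0,1,0,0,-5,0,0,0,1,0,0,-5,0,0,0,1,0,0,-5,0,0,0]
}}

```text
t: 8.95
ee_pos: [451.6, -99.2, 280.3]
ee_rot: [-3.132, 0.243, -0.0]
force: [0.1, 0.2, -4.5]
width: 10.7
grip_force: 78.3
```

Request:
{"api": "servo_tool", "payload": {
  "increments": [1,0,0,-0.5,0,0,0,1,0,0,-1,0,0,0,1,0,0,-1,0,0,0,1,0,0,-1,0,0,0]
}}

```text
t: 9.35
ee_pos: [451.6, -99.2, 279.3]
ee_rot: [-3.132, 0.243, -0.0]
force: [0.2, 0.1, -4.9]
width: 11.4
grip_force: 78.3
```

Request:
{"api": "servo_tool", "payload": {
  "increments": [1,0,0,-0.5,0,0,0,1,0,0,-1,0,0,0,1,0,0,-1,0,0,0,1,0,0,-1,0,0,0]
}}

```text
t: 9.75
ee_pos: [451.6, -99.2, 278.3]
ee_rot: [-3.132, 0.244, 0.0]
force: [0.3, 0.3, -4.3]
width: 11.3
grip_force: 78.3
```

Request:
{"api": "servo_tool", "payload": {
  "increments": [1,0,0,-0.5,0,0,0,1,0,0,-1,0,0,0,1,0,0,-1,0,0,0,1,0,0,-1,0,0,0]
}}

```text
t: 10.15
ee_pos: [451.7, -99.2, 277.5]
ee_rot: [3.132, -0.244, 0.001]
force: [-1.1, 0.3, -2.3]
width: 10.9
grip_force: 78.5
```

The pin touched the lip: about 2 N came off the wrist. I'll raise it 1.4 mm, to the middle of the 13 mm channel, and slide in.

Request:
{"api": "servo_tool", "payload": {
  "increments": [1,0,0,0.7,0,0,0,1,0,0,1.4,0,0,0,1,0,0,1.4,0,0,0,1,0.2,1.5,1.4,0,0,0,1,0.5,3,1.4,0,0,0,1,0.7,4.5,1.4,0,0,0,1,1,6,1.4,0,0,0,1,1.2,7.5,1.4,0,0,0,1,1.4,9,1.4,0,0,0,1,1.6,10,1.4,0,0,0,1,1.6,10,1.4,0,0,0]
}}

```text
t: 11.25
ee_pos: [453.3, -89.0, 278.7]
ee_rot: [-3.132, 0.243, -0.0]
force: [-0.5, 0.2, -5.0]
width: 11.3
grip_force: 78.2
```

Request:
{"api": "servo_tool", "payload": {
  "increments": [1,0.2,1.5,0,0,0,0,1,0.5,3,0,0,0,0,1,0.7,4.5,0,0,0,0,1,1,6,0,0,0,0,1,1.2,7.5,0,0,0,0,1,1.4,9,0,0,0,0,1,1.6,10,0,0,0,0,1,1.6,10,0,0,0,0]
}}

```text
t: 12.05
ee_pos: [454.8, -79.0, 278.7]
ee_rot: [-3.132, 0.243, -0.0]
force: [-0.4, 0.9, -4.1]
width: 11.2
grip_force: 78.2
```

Request:
{"api": "servo_tool", "payload": {
  "increments": [1,0.1,0.5,0,0,0,0,1,0.2,1,0,0,0,0,1,0.2,1.5,0,0,0,0,1,0.3,2,0,0,0,0,1,0.3,2,0,0,0,0,1,0.3,2,0,0,0,0]
}}

```text
t: 12.65
ee_pos: [455.1, -77.2, 278.7]
ee_rot: [-3.132, 0.244, -0.0]
force: [0.0, 0.6, -3.7]
width: 11.2
grip_force: 78.2
```

Request:
{"api": "servo_tool", "payload": {
  "increments": [1,0.1,0.5,0,0,0,0,1,0.2,1,0,0,0,0,1,0.2,1,0,0,0,0,1,0.2,1,0,0,0,0]
}}

```text
t: 13.05
ee_pos: [455.3, -76.2, 278.7]
ee_rot: [-3.132, 0.243, -0.0]
force: [-0.6, -0.6, -4.2]
width: 11.1
grip_force: 78.2
```

Request:
{"api": "servo_tool", "payload": {
  "increments": [1,0.1,0.5,0,0,0,0,1,0.2,1,0,0,0,0,1,0.2,1,0,0,0,0,1,0.2,1,0,0,0,0]
}}

```text
t: 13.45
ee_pos: [455.5, -75.3, 278.7]
ee_rot: [3.132, -0.244, 0.0]
force: [-0.3, 0.2, -4.5]
width: 10.8
grip_force: 78.3
```

Request:
{"api": "servo_tool", "payload": {
  "increments": [1,0.1,0.5,0,0,0,0,1,0.2,1,0,0,0,0,1,0.2,1,0,0,0,0,1,0.2,1,0,0,0,0]
}}

```text
t: 13.85
ee_pos: [455.6, -74.9, 278.7]
ee_rot: [3.131, -0.244, -0.0]
force: [-1.2, -2.2, -4.1]
width: 11.4
grip_force: 78.3
```

The back wall shows as -2.2 N in y. I'll back off 2 mm to the centre of the throat and lower at 1.2 cm/s.

Request:
{"api": "servo_tool", "payload": {
  "increments": [1,-0.2,-1,0,0,0,0,1,-0.3,-2,0,0,0,0,1,-0.3,-2,-1,0,0,0,1,-0.3,-2,-2.2,0,0,0,1,-0.3,-2,-3.4,0,0,0,1,-0.3,-2,-4.6,0,0,0,1,-0.3,-2,-5.8,0,0,0,1,-0.3,-2,-7,0,0,0,1,-0.3,-2,-7,0,0,0]
}}

```text
t: 14.75
ee_pos: [455.3, -76.2, 271.5]
ee_rot: [-3.132, 0.244, 0.001]
force: [0.7, 0.2, -5.1]
width: 11.0
grip_force: 78.2
```

Request:
{"api": "servo_tool", "payload": {
  "increments": [1,0,0,-1,0,0,0,1,0,0,-2,0,0,0,1,0,0,-3,0,0,0,1,0,0,-4,0,0,0,1,0,0,-5,0,0,0,1,0,0,-6,0,0,0,1,0,0,-7,0,0,0,1,0,0,-7,0,0,0]
}}

```text
t: 15.55
ee_pos: [455.3, -76.2, 264.5]
ee_rot: [-3.132, 0.244, 0.001]
force: [0.6, 1.2, -3.8]
width: 11.1
grip_force: 78.2
```

Request:
{"api": "servo_tool", "payload": {
  "increments": [1,0,0,-0.8,0,0,0,1,0,0,-1.6,0,0,0,1,0,0,-2.4,0,0,0,1,0,0,-3,0,0,0,1,0,0,-3,0,0,0]
}}

```text
t: 16.05
ee_pos: [455.5, -76.2, 261.8]
ee_rot: [-3.132, 0.244, -0.001]
force: [-0.6, 0.5, -2.7]
width: 10.9
grip_force: 78.5
```

Request:
{"api": "servo_tool", "payload": {
  "increments": [1,0,0,-0.8,0,0,0,1,0,0,-1.6,0,0,0,1,0,0,-2.4,0,0,0,1,0,0,-3.2,0,0,0,1,0,0,-4,0,0,0,1,0,0,-4,0,0,0,1,0,0,-4,0,0,0]
}}

```text
t: 16.75
ee_pos: [455.5, -76.1, 257.7]
ee_rot: [-3.132, 0.243, -0.0]
force: [-0.1, 1.3, -2.7]
width: 11.1
grip_force: 78.7
```

Request:
{"api": "servo_tool", "payload": {
  "increments": [1,0,0,-0.8,0,0,0,1,0,0,-1.6,0,0,0,1,0,0,-2.4,0,0,0,1,0,0,-3.2,0,0,0,1,0,0,-4,0,0,0,1,0,0,-4,0,0,0,1,0,0,-4,0,0,0]
}}

```text
t: 17.45
ee_pos: [455.6, -76.0, 253.8]
ee_rot: [-3.132, 0.243, -0.001]
force: [-0.3, 1.9, -0.3]
width: 11.0
grip_force: 78.8
```

```bash
cat > f.py <<'E'
from h import *
np.set_printoptions(precision=2,suppress=True)
F=[]
for i in range(6):
    bot.camera('wrist');o=bot.get_obs();F.append(np.r_[o['force'],o['wrist_torque'],o['ee_pos']])
print(o['t'],np.mean(F,0),np.std(F,0)[:3])
E
python3 f.py
```

```text
17.75 [  0.2    1.64  -0.96   0.45  -0.08   0.01 455.54 -76.02 253.76] [0.31 0.49 0.56]
```

Request:
{"api": "servo_tool", "payload": {
  "increments": [1,0.1,0.5,-0.5,0,0,0,1,0.1,0.8,-1.2,0,0,0,1,0.1,0.8,-2,0,0,0,1,0.1,0.8,-2,0,0,0]
}}

```text
t: 18.15
ee_pos: [455.5, -75.8, 251.6]
ee_rot: [3.132, -0.244, 0.0]
force: [0.1, 0.7, -0.5]
width: 10.9
grip_force: 78.9
```

```bash
python3 f.py
```

```text
18.45 [  0.33  -0.18  -0.99  -0.02  -0.07   0.01 455.54 -75.72 251.72] [0.21 0.52 0.62]
```

Request:
{"api": "servo_tool", "payload": {
  "increments": [1,0,0,-0.8,0,0,0,1,0,0,-1.6,0,0,0,1,0,0,-2.4,0,0,0,1,0,0,-3,0,0,0,1,0,0,-3,0,0,0]
}}

```text
t: 18.95
ee_pos: [455.6, -75.5, 248.6]
ee_rot: [3.132, -0.244, 0.0]
force: [0.7, -0.5, 0.3]
width: 11.0
grip_force: 79.0
```

```bash
python3 f.py
```

```text
19.25 [  0.63  -0.24  -0.07  -0.17  -0.07  -0.01 455.57 -75.48 248.73] [0.58 0.48 0.32]
```

The wrist load is now about 0 N, so the beam carries the hanger. I'll drop the grip to 20 N, then open gradually.

Request:
{"api": "servo_tool", "payload": {
  "increments": [1,0,0,0,0,0,0,1,0,0,0,0,0,0,0.72,0,0,0,0,0,0,0.7,0,0,0,0,0,0,0.68,0,0,0,0,0,0,0.66,0,0,0,0,0,0,0.64,0,0,0,0,0,0,0.62,0,0,0,0,0,0,0.6,0,0,0,0,0,0,0.58,0,0,0,0,0,0],
  "newtons": 20
}}

```text
t: 20.25
ee_pos: [455.5, -75.4, 248.7]
ee_rot: [-3.132, 0.244, 0.0]
force: [0.2, -0.5, 0.6]
width: 17.8
grip_force: 0.0
```

```bash
python3 f.py; python3 - <<'E'
from h import *
o=bot.get_obs();print(o['width'],o['grip_force'])
c=bot.camera('wrist');save(c,'wrist4.png')
E
```

```text
20.55 [ -0.1    0.01   0.    -0.     0.02  -0.   455.49 -75.39 248.69] [0.54 0.31 0.38]
17.93982614300212 0.0
```

View pics/wrist4.png

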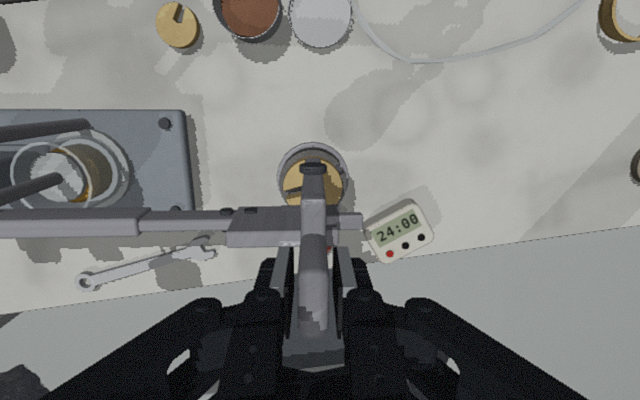

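The beak (px 350,222) passes through the stirrup, and the hanger hangs upright with the jaws clear of the tab on both sides. Now I'll open further and withdraw straight up.

Request:
{"api": "servo_tool", "payload": {
  "increments": [0.4,0,0,0,0,0,0,0.2,0,0,0,0,0,0,0.1,0,0,0,0,0,0,0.1,0,0,0,0,0,0,0.1,0,0,5,0,0,0,0.1,0,0,15,0,0,0,0.1,0,0,30,0,0,0,0.1,0,0,50,0,0,0,0.1,0,0,75,0,0,0,0.1,0,0,100,0,0,0,0.1,0,0,120,0,0,0,0.1,0,0,120,0,0,0]
}}

```text
t: 21.8
ee_pos: [457.1, -75.6, 372.3]
ee_rot: [3.132, -0.244, 0.013]
force: [0.5, 0.7, -0.0]
width: 38.7
grip_force: 0.0
```

```bash
python3 - <<'E'
from h import *
np.set_printoptions(precision=1,suppress=True)
for k in range(3):
  c=bot.camera('wrist')
  for i in range(5): bot.camera('top')
  bot.camera('wrist')
  print([(l,[(round(r['score'],2),np.array(r['location'])) for r in bot.tip_of('wrist',l)][:1]) for l in['hanger_grip','hanger_pin','hook_seat']])
  w=cloud(c).reshape(-1,3);x,y,z=w.T
  t=w[(np.hypot(x-456,y+75)<30)&(z>245)&(z<285)];print(len(t),np.median(t,0) if len(t) else '')
o=bot.get_obs();print(o['t'],o['ee_pos'],o['width'])
save(bot.camera('wrist'),'wrist5.png')
E
```

```text
[('hanger_grip', [(0.56, array([455. , -74.9, 249.8]))]), ('hanger_pin', [(0.59, array([458.2, -78.3, 177.9]))]), ('hook_seat', [(0.6, array([455.8, -75. , 174.2]))])]
698 [459.1 -75.4 269.2]
[('hanger_grip', [(0.63, array([456.6, -73.3, 248.1]))]), ('hanger_pin', [(0.9, array([458.8, -73.2, 179.4]))]), ('hook_seat', [(0.97, array([453.4, -74.5, 176.2]))])]
717 [459.3 -75.5 269.3]
[('hanger_grip', [(0.57, array([453.7, -78.6, 249.9]))]), ('hanger_pin', [(0.96, array([458.2, -74.8, 176.4]))]), ('hook_seat', [(0.69, array([455.9, -73.3, 175.6]))])]
718 [459.3 -75.5 269.2]
23.3 [455.5 -75.4 368.7] 38.35767693512117
```

View pics/wrist5.png

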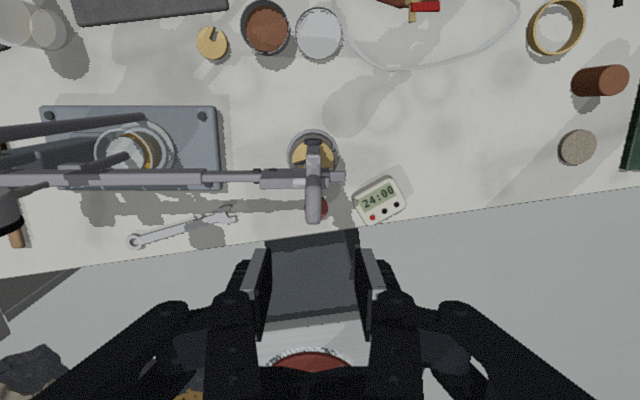

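The hanger hangs still on the hook at px (315,180), with the pin at the seat and the gripper clear above it. I'm handing the job in.

```bash
python3 -c "
from cell import bot
print(bot.close_job())"
```

```text
the job is handed in; nothing more can be done
None
```

The hanger now hangs free and still in the hook's throat with the sagged beam carrying its full weight (about 0.5 kg), the gripper is clear above it, nothing else on the bench was touched, and the job is handed in (its verdict was not reported back).

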